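Slide a carved panel out of its jig and lay it on the oiling stand

ROBOT

A 6-joint arm with a two-finger parallel gripper is mounted at the origin on the work surface. World frame = base frame: x ahead of the robot, y to its left, z up, the work surface at z = 0. Lengths are in mm, angles in rad, forces in N, time in s.
With the tool pointing down it reaches from about 350 to 875 mm from the base axis. Payload 4.2 kg.
Tool frame: the origin (TCP) lies midway between the tips of the shut fingers; the grasp point (between the pads) lies 19 mm behind it; z points along the fingers, y is the line along which they close (so a half turn about z gives the same grasp; the last joint's range is limited). The gripper opens to 85 mm and grips with 20 to 120 N. Pads are 22 mm wide; open, the fingers measure 114 mm over their backs; the gripper's body (76 mm by 85 mm) begins 54 mm behind the grasp point. The pads swing forward as they close: fully open they stand 13 mm farther back than shut.
Start: joints at [1.472, 0.385, 0.008, 0, -1.194, -0.259], TCP at [218.851, 585.409, 231.312] pointing down, gripper open.
Joint ranges: [-3.14, 3.14], [-1.21, 2.06], [-1.07, 1.41], [-3.16, 2.05], [-2.99, -0.16], [-3.1, 3.1]. Speed limits (rad/s): [2.79, 2.79, 3.14, 3.14, 3.14, 3.14].

INTERFACE

Orientations are given as a unit quaternion [x, y, z, w].
In Python, from bench import sensors, get_image, camera_params, job_done gives the robot as it stands.
- The arm moves only by the tool servo_tool, never from a script. Its argument "motion" is a list of rows, each an object with "travel": the shift along the tool's x, y, z as a fraction of full scale, a list of three; "rot": the turn, a rotation vector about the tool's x, y, z as a fraction of full scale, a list of three; "hand": the opening, from 0 (shut) to 1 (fully open). In form: [{"travel": [x, y, z], "rot": [wx, wy, wz], "hand": hand}, ...]. A call has 1 to 10 rows; each row shifts and turns the commanded pose from where the row before left it, along the tool's axes as they then stand; what a row does not reach is not made up. Full scale, the value 1, is 25 cm for a shift and 360 degrees for a turn. A row lasts 1/12 s, in which the tool goes at most 41.7 mm and 7.16 degrees, less where a joint would pass 70% of its speed; a pose out of reach is approached as far as the arm can. A call with a number of a shift or a turn outside -1 to 1 is refused whole. A call with a gripper value outside its range is refused whole. The fingers move at their own pace and stop on an object; the grip force is fixed at half the most. Time passes only in rows, so rows that do not move let the fingers close. It gives the time, the measured TCP pose, the force, the opening and the grip force at its end, in the units of the state.
- sensors.read_state(): the state, without advancing time (a new reading comes with each control period).
- get_image(name): name is "side" or "top"; returns (picture, depth): 420x560x3 uint8, red, green, blue; 420x560 float32, mm along the optical axis (not along the pixel's ray), 0 where there is no reading.
- camera_params(name): a dict with "camera_matrix" (3x3 intrinsics, pixels), "dist" ([k1, k2, p1, p2, k3] as OpenCV has them; the pictures are not rectified), "R" (3x3) and "t" (3): a world point X has camera coordinates R X + t. Camera axes: x right, y down, z forward; pixel columns grow to the right and rows downward; lengths in mm; the calibration is good to about 2 mm. A picture is of the moment at which its call begins. camera_params takes no time and is no camera call.
- job_done(): hands the job in; it is judged then, once.
The state is a dict: "clock": time; "joints": joint angles; "joint_vel": joint speeds; "joint_efforts": joint torques, N m; "position": TCP position; "ee_rot": TCP orientation; "contact_force": force on the tool from outside, world axes, zero at the start; "wrist_torque": the same for the moment, N m; "gripper_width": finger opening in mm; "grasp_force": force on a finger pad.
Only numpy, scipy, OpenCV 4.12 (cv2) and the standard library are available. Lean on these libraries where they do the work, as an engineer would, in place of code of your own. Each camera call takes 0.05 s, during which the arm holds its last target. There are 200 camera calls.

TASK

The carved panel lies flush between the side cleats of the carving jig, where it cannot be gripped: push it lengthwise along the jig until about a third of it overhangs an end of the jig, then grip the overhanging end and lift it clear. Lay it flat on the blue oiling stand, lengthwise, centred and square across both bearers, set down and not dropped, and let go. Do not let the panel fall to the bench, and leave the other loose things where they are.

Things in the scene. Friction and masses are not known exactly. Their poses are not given: they have to be found in the camera images.
- panel_mid (a point): centre (half-way up) of the loose carved panel: pear wood, 170 mm long (its x axis), 60 mm wide (y), 14 mm thick (z up), with white openwork on a dark field on top, about 0.11 kg, centre of mass at this point; both ends are alike. It starts in the jig, its ends up to 20 mm inside the jig's ends.
- jig: fixed carving jig, a dark block with a plywood board and two brown cleats along its long sides. Origin under its centre on the bench; x along its length (190 mm), z up. The panel slides on the board's top, 44 mm above the bench, in a channel 64 mm wide; the cleats are 18 mm wide and 14 mm high, flush with the panel's top. Both ends are open and drop to the bench: the panel can be pushed out of either.
- stand_top (a point): centre of the top of the fixed oiling stand, level with its bearers' tops, 46 mm above the bench; x axis along the panel's length as it should lie, z up. Two blue cork-topped bearers, 16 mm thick (x) and 46 mm wide (y), are centred 45 mm either side along x; narrower than the panel, so fingers pass beside them. Dark foot board 150 x 90 mm, 8 mm high.
- finished: bystander: loose pile of two finished panels, 170 x 60 mm, 28 mm high, origin under its centre; leave it
- can: bystander: green and metal drink can, 66 mm across, 115 mm high, origin under its centre; leave it standing
- jar: bystander: jar with black lid, 72 mm across, 90 mm high, origin under its centre; leave it standing
- chisel: bystander: loose dark chisel, 230 mm long, 8 mm high, lying in front of the robot, origin under its middle; leave it
- chisel2: bystander: loose dark chisel, 220 mm long, 8 mm high, at the robot's left; leave it
- brush: bystander: loose brush with a wooden handle at the robot's left; leave it
- mallet: bystander: loose wooden mallet, 285 mm long, 55 mm high, origin under it near where handle and head meet; leave it
- panel: the same carved panel; origin under its centre, 7 mm below point panel_mid, same axes
Not all that is in view belongs to the job. What is shaped like the part that bears stand_top but turquoise is not meant. Leave any red look-alike of the jig alone.

How it is judged (in metres and radians):
On the way, in this order (a step that is already met when the one before it is completed fails the run):
1. the panel, still lying flat on the jig's board, overhangs one end of the jig by 25 to 75 mm ((x of panel_mid in the frame of jig between 0.035 and 0.085 m or x of panel_mid in the frame of jig between -0.085 and -0.035 m) and z of panel_mid in the frame of jig between 0.046 and 0.056 m and angle between panel_mid's own z axis and vertical below 0.06 rad), for 0.2 s.
2. the panel is lifted off the jig in the fingers: its centre at least 20 mm above where it lay (z of panel_mid in the frame of jig above 0.071 m and contact force between the fingers and panel above 0.5 N), for 0.1 s.
At the end, for the whole second after the job is handed in: the panel lies flat and at rest on both bearers of the stand, its centre within 15 mm along and 12 mm across of the stand's centre, its length within 8 degrees of the stand's length, the gripper clear of it (x of panel_mid in the frame of stand_top between -0.015 and 0.015 m and y of panel_mid in the frame of stand_top between -0.012 and 0.012 m and z of panel_mid in the frame of stand_top between 0.003 and 0.011 m and angle between the x axis of panel_mid and the x axis of stand_top, either way round below 0.14 rad and angle between panel_mid's own z axis and vertical below 0.06 rad and linear speed of panel below 0.02 m/s); the robot touches nothing.
It fails at once if the panel falls towards the bench (its centre below 35 mm) (height (world z) of panel_mid below 0.035 m).
It fails at once if the panel is dropped: out of contact with everything with its centre higher than 70 mm (about 17 mm above its place on the stand) (height (world z) of panel_mid above 0.07 m and contact force between panel and anything else below 0.01 N).
It fails at once if a bystander (finished pile, can, jar, chisels, brush, mallet) is moved by more than 25 mm (distance of any of finished, can, jar, chisel, chisel2, brush, mallet from where it was at the start of the episode above 0.025 m).
It also fails if it takes over 53 s, if anything falls off the work surface, if the arm or the gripper's body presses on something with over 40 N, if the wrist force passes 120 N, or if a joint passes its speed limit or range.

## Working session

There is one attempt and no reset: what is moved stays moved. The work goes in short steps, Python scripts to look and compute and a tool call to move; the robot and the scene stay as the last step left them, time stands still between calls to the robot, and variables do not carry over. Pictures are saved under pics/ and viewed, at most 10 in all, crops included, and the job is handed in when it is done.

Besides the shell and the picture viewer there is one more tool, called after "Call:" in YAML: its name, and indented under it one key for each argument. servo_tool: Moves the arm, as the interface text tells. Its arguments: {"type":"object","properties":{"motion":{"type":"array"}},"required":["motion"]}

```bash
mkdir -p pics; cat > h.py <<'E'
import numpy as np, cv2
from bench import sensors,get_image,camera_params
def snap(n,f):
    im,d=get_image(n); cv2.imwrite('pics/'+f+'.png',cv2.cvtColor(im,cv2.COLOR_RGB2BGR)); np.save('pics/'+f+'.npy',d); return im,d
def ray(n,uv,z):
    c=camera_params(n);K=np.array(c['camera_matrix']);R=np.array(c['R']);t=np.array(c['t']).ravel()
    p=cv2.undistortPoints(np.array(uv,float).reshape(-1,1,2),K,np.array(c['dist'])).reshape(-1,2)
    o=-R.T@t; r=np.c_[p,np.ones(len(p))]@R
    return o+r*((z-o[2])/r[:,2])[:,None]
def pix(n,X):
    c=camera_params(n)
    return cv2.projectPoints(np.array(X,float).reshape(-1,3),cv2.Rodrigues(np.array(c['R'],float))[0],np.array(c['t'],float),np.array(c['camera_matrix'],float),np.array(c['dist'],float))[0].reshape(-1,2)
E
python3 -c "
from h import *
snap('top','top0');snap('side','side0');print(sensors.read_state())
for n in('top','side'):
  c=camera_params(n);print(n,-np.array(c['R']).T@np.array(c['t']).ravel())"
```

```text
{'clock': 0.1, 'joints': array([ 1.47159232e+00,  3.85493951e-01,  6.75038730e-03, -3.96469915e-04,
       -1.19399504e+00, -2.58622730e-01]), 'joint_vel': array([ 0.00018543, -0.00255119,  0.00345455,  0.00201777,  0.00052394,
       -0.0003364 ]), 'joint_efforts': array([-3.65522274e-04, -3.93321240e+01,  1.88929045e+01,  4.19791505e+00,
       -2.61735666e-03,  4.38426468e-06]), 'position': array([218.69808333, 584.9330845 , 230.32332205]), 'ee_rot': array([ 9.84024155e-01, -1.78032259e-01, -1.06345053e-04,  9.82728453e-04]), 'contact_force': array([ 0.01451977, -0.21684629, -0.90767687]), 'wrist_torque': array([ 0.01951116, -0.04674943, -0.0234635 ]), 'grasp_force': 0.0, 'gripper_width': 85.24056960451644}
top [ 279.35049746  -14.00525639 1213.2060577 ]
side [  181.68145532 -1199.9067921   1165.0554267 ]
```

View pics/top0.png

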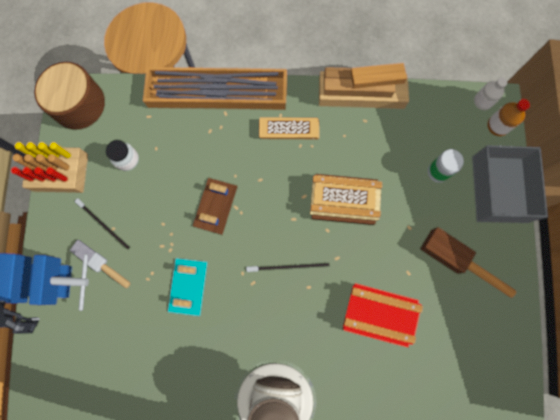

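View pics/side0.png

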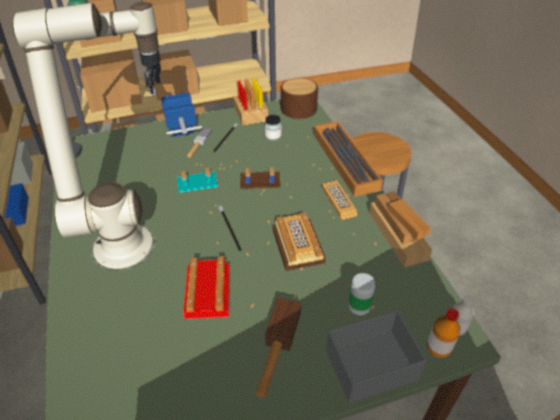

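The top view shows the jig with its panel near (346,198), the real stand (dark foot, blue bearers) near (215,206), and the turquoise and red decoys near (187,287) and (382,315). I'll enlarge the jig and the stand.

```bash
python3 -c "
from h import *
im=cv2.imread('pics/top0.png')
a=cv2.resize(im[165:235,300:394],None,fx=6,fy=6,interpolation=cv2.INTER_CUBIC)
b=cv2.resize(im[170:240,185:245],None,fx=6,fy=6,interpolation=cv2.INTER_CUBIC)
v=np.hstack([a[:,:564],b[:,:232+0]]) if 0 else a
cv2.imwrite('pics/cj.png',a);cv2.imwrite('pics/cs.png',b)
d=np.load('pics/top0.npy');print(d[198,346],d[206,215],ray('top',[[346,198],[215,206],[290,128]],50))
"
```

```text
1183.83 1233.5454 [[ 548.63171904 -181.83428321   50.        ]
 [ 517.57658155  178.28179567   50.        ]
 [ 749.96774116  -23.31356152   50.        ]]
```

View pics/cj.png

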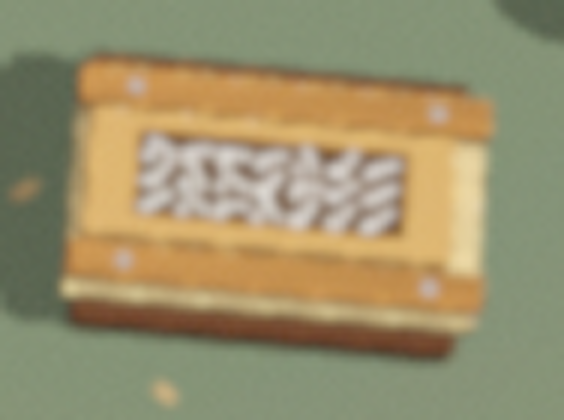

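View pics/cs.png

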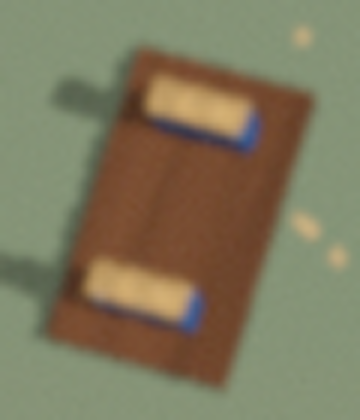

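```bash
python3 -c "
from h import *
f=lambda L,o:(np.array(L)+.5)/6-.5+o
J=f([[82,60],[494,98],[484,310],[66,277]],[300,165])
P=f([[142,130],[405,155],[400,237],[135,212]],[300,165])
E=f([[451,205],[76,170]],[300,165])
S=f([[150,75],[258,100],[248,138],[143,112]],[185,170]);T=f([[90,258],[200,288],[190,322],[82,290]],[185,170])
F=f([[138,45],[315,95],[225,388],[47,335]],[185,170])
j=ray('top',J,58);p=ray('top',P,58);e=ray('top',E,58)
s=ray('top',S,46);t=ray('top',T,46);fo=ray('top',F,8)
print('jig',j,j.mean(0));v=j[1]+j[2]-j[0]-j[3];print('ang',np.arctan2(v[1],v[0]),np.linalg.norm(v)/2)
print('carve',p.mean(0));v=p[1]+p[2]-p[0]-p[3];print(np.arctan2(v[1],v[0]));print('ends',e,e.mean(0),np.linalg.norm(e[0]-e[1]))
a,b=s.mean(0),t.mean(0);print('stand',a,b,(a+b)/2,np.linalg.norm(a-b),np.arctan2(*(a-b)[1::-1]));print('foot',fo.mean(0),np.linalg.norm(fo[0]-fo[3]),np.linalg.norm(fo[0]-fo[1]))
v=fo[0]-fo[3]+fo[1]-fo[2];print(np.arctan2(v[1],v[0]))
g=np.load('pics/top0.npy')
for n,u in dict(can=(448,165),jar=(122,155),fin=(290,128),jig=(346,198),head=(448,250)).items():print(n,ray('top',[u],dict(can=115,jar=90,fin=28,jig=58,head=55)[n]))
"
```

```text
jig [[ 611.0528664   -90.2886782    58.        ]
 [ 597.78874748 -280.97443219   58.        ]
 [ 498.1129888  -274.13019958   58.        ]
 [ 508.89842999  -83.98371449   58.        ]] [ 553.96325817 -182.34425611   58.        ]
ang -1.6338625923237262 190.7954242535617
carve [ 554.73643579 -177.13360337   58.        ]
-1.643116390943371
ends [[ 546.6149579  -259.92398679   58.        ]
 [ 558.83440756  -88.01490531   58.        ]] [ 552.72468273 -173.96944605   58.        ] 172.3428189481184
stand [571.76543085 173.90131378  46.        ] [484.79959259 196.52267787  46.        ] [528.28251172 185.21199582  46.        ] 89.85979711314964 -0.25447841325477416
foot [528.30722431 185.9324897    8.        ] 146.64247669508785 89.70245398897694
-0.24397638454968765
can [[ 631.25105063 -448.5580937   115.        ]]
jar [[647.02605729 438.71683351  90.        ]]
fin [[758.86863992 -23.48961176  28.        ]]
jig [[ 546.77972578 -180.68003182   58.        ]]
head [[ 409.65170467 -459.58648024   55.        ]]
```

Jig is at about (554,-182), axis -1.634 rad. The panel sits about 8 mm towards +y in it, and the stand is at (528,185), -0.25 rad. I'll push towards +y, starting by turning the tool in line with the jig and shutting the fingers.

Call:
servo_tool:
  motion:
    - {"travel":[0,0,0],"rot":[0,0,0.0196],"hand":0}
    - {"travel":[0,0,0],"rot":[0,0,0.0196],"hand":0}
    - {"travel":[0,0,0],"rot":[0,0,0.0196],"hand":0}
    - {"travel":[0,0,0],"rot":[0,0,0.0196],"hand":0}
    - {"travel":[0,0,0],"rot":[0,0,0.0196],"hand":0}
    - {"travel":[0,0,0],"rot":[0,0,0.0196],"hand":0}
    - {"travel":[0,0,0],"rot":[0,0,0.0196],"hand":0}
    - {"travel":[0,0,0],"rot":[0,0,0.0196],"hand":0}
    - {"travel":[0,0,0],"rot":[0,0,0.0196],"hand":0}
    - {"travel":[0,0,0],"rot":[0,0,0.0196],"hand":0}

```text
clock: 0.93
position: [218.7, 585.1, 230.7]
ee_rot: [-0.698, 0.716, -0.0, -0.001]
contact_force: [0.3, -0.1, 0.5]
gripper_width: 0.3
grasp_force: 0.0
```

```bash
cat >> h.py <<'E'
from scipy.spatial.transform import Rotation as Ro
def to(target,phi):
    s=sensors.read_state();R=Ro.from_quat(s['ee_rot']);M=R.as_matrix()
    c,n=np.cos(phi),np.sin(phi)
    G=np.array([[c,n,0],[n,-c,0],[0,0,-1]]);
    print('pos',s['position'].round(1),'phi',np.arctan2(M[1,0],M[0,0]).round(4),'tilt',M[:,2].round(4),'w',s['gripper_width'],'t',s['clock'],'F',s['contact_force'].round(1),'q',s['joints'].round(2))
    d=np.array(target)-s['position']
    print('travel tool frac now',(M.T@d/250).round(4),'after turn',(G.T@d/250).round(4),'rot frac',((R.inv()*Ro.from_matrix(G)).as_rotvec()/2/np.pi).round(4))
E
python3 -c "
from h import *
to([546,-307,231],-1.634)"
```

```text
pos [218.7 585.1 230.7] phi -1.5955 tilt [-4.0e-04 -1.2e-03 -1.0e+00] w 0.2578035752221214 t 0.9333 F [ 0.3 -0.1  0.5] q [ 1.47  0.39  0.01 -0.   -1.19 -1.5 ]
travel tool frac now [ 3.5350e+00 -1.3969e+00  2.4000e-03] after turn [ 3.4786e+00 -1.5319e+00 -1.3000e-03] rot frac [ 0.0001 -0.0002  0.0061]
```

Call:
servo_tool:
  motion:
    - {"travel":[0,0,0],"rot":[0,0,0.0065],"hand":0}
    - {"travel":[0.124,-0.055,0],"rot":[0,0,0],"hand":0}
    - {"travel":[0.124,-0.055,0],"rot":[0,0,0],"hand":0}
    - {"travel":[0.124,-0.055,0],"rot":[0,0,0],"hand":0}
    - {"travel":[0.124,-0.055,0],"rot":[0,0,0],"hand":0}
    - {"travel":[0.124,-0.055,0],"rot":[0,0,0],"hand":0}
    - {"travel":[0.124,-0.055,0],"rot":[0,0,0],"hand":0}
    - {"travel":[0.124,-0.055,0],"rot":[0,0,0],"hand":0}
    - {"travel":[0.124,-0.055,0],"rot":[0,0,0],"hand":0}
    - {"travel":[0.124,-0.055,0],"rot":[0,0,0],"hand":0}

```text
clock: 1.77
position: [325.9, 297.7, 231.1]
ee_rot: [-0.686, 0.728, -0.0, -0.0]
contact_force: [1.0, 0.1, -0.4]
gripper_width: 0.1
grasp_force: 0.0
```

Call:
servo_tool:
  motion:
    - {"travel":[0.124,-0.055,0],"rot":[0,0,0],"hand":0}
    - {"travel":[0.124,-0.055,0],"rot":[0,0,0],"hand":0}
    - {"travel":[0.124,-0.055,0],"rot":[0,0,0],"hand":0}
    - {"travel":[0.124,-0.055,0],"rot":[0,0,0],"hand":0}
    - {"travel":[0.124,-0.055,0],"rot":[0,0,0],"hand":0}
    - {"travel":[0.124,-0.055,0],"rot":[0,0,0],"hand":0}
    - {"travel":[0.124,-0.055,0],"rot":[0,0,0],"hand":0}
    - {"travel":[0.124,-0.055,0],"rot":[0,0,0],"hand":0}
    - {"travel":[0.124,-0.055,0],"rot":[0,0,0],"hand":0}
    - {"travel":[0.124,-0.055,0],"rot":[0,0,0],"hand":0}

```text
clock: 2.6
position: [444.6, -19.8, 231.2]
ee_rot: [-0.686, 0.728, 0.0, -0.0]
contact_force: [0.8, 0.4, 0.0]
gripper_width: 0.2
grasp_force: 0.0
```

Call:
servo_tool:
  motion:
    - {"travel":[0.124,-0.055,0],"rot":[0,0,0],"hand":0}
    - {"travel":[0.124,-0.055,0],"rot":[0,0,0],"hand":0}
    - {"travel":[0.124,-0.055,0],"rot":[0,0,0],"hand":0}
    - {"travel":[0.124,-0.055,0],"rot":[0,0,0],"hand":0}
    - {"travel":[0.124,-0.055,0],"rot":[0,0,0],"hand":0}
    - {"travel":[0.124,-0.055,0],"rot":[0,0,0],"hand":0}
    - {"travel":[0.124,-0.055,0],"rot":[0,0,0],"hand":0}
    - {"travel":[0.124,-0.055,0],"rot":[0,0,0],"hand":0}
    - {"travel":[0,0,0],"rot":[0,0,0],"hand":0}
    - {"travel":[0,0,0],"rot":[0,0,0],"hand":0}

```text
clock: 3.43
position: [539.4, -273.5, 229.7]
ee_rot: [-0.685, 0.729, 0.001, -0.001]
contact_force: [0.3, 0.1, -1.3]
gripper_width: 0.1
grasp_force: 0.0
```

```bash
python3 -c "
from h import *
to([546,-307,49],-1.634)"
```

```text
pos [ 539.4 -273.5  229.7] phi -1.6332 tilt [-2.4e-03  9.0e-04 -1.0e+00] w 0.11907484310781538 t 3.4333 F [ 0.3  0.1 -1.3] q [-0.2   0.35 -0.04 -0.   -1.18  0.14]
travel tool frac now [ 0.1328 -0.0363  0.7228] after turn [ 0.1322 -0.0347  0.7229] rot frac [0.0004 0.0001 0.0001]
```

Call:
servo_tool:
  motion:
    - {"travel":[0.132,-0.035,0],"rot":[0,0,0],"hand":0}
    - {"travel":[0,0,0.12],"rot":[0,0,0],"hand":0}
    - {"travel":[0,0,0.12],"rot":[0,0,0],"hand":0}
    - {"travel":[0,0,0.12],"rot":[0,0,0],"hand":0}
    - {"travel":[0,0,0.12],"rot":[0,0,0],"hand":0}
    - {"travel":[0,0,0.12],"rot":[0,0,0],"hand":0}
    - {"travel":[0,0,0.06],"rot":[0,0,0],"hand":0}
    - {"travel":[0,0,0.06],"rot":[0,0,0],"hand":0}
    - {"travel":[0,0,0],"rot":[0,0,0],"hand":0}
    - {"travel":[0,0,0],"rot":[0,0,0],"hand":0}

```text
clock: 4.27
position: [546.1, -304.5, 51.0]
ee_rot: [-0.686, 0.727, 0.001, -0.001]
contact_force: [-0.1, 0.2, 0.1]
gripper_width: 0.2
grasp_force: 0.0
```

```bash
python3 -c "
from h import *
to([550.5,-235.3,49.5],-1.634)
snap('side','s1')
im=cv2.imread('pics/s1.png')[190:310,230:350];cv2.imwrite('pics/s1c.png',cv2.resize(im,None,fx=5,fy=5,interpolation=cv2.INTER_CUBIC))"
```

```text
pos [ 546.1 -304.5   51. ] phi -1.6288 tilt [-1.9e-03  4.0e-04 -1.0e+00] w 0.20838164910526674 t 4.2667 F [-0.1  0.2  0.1] q [-0.25  0.56 -0.2   0.   -0.81  0.19]
travel tool frac now [-0.2775 -0.0015  0.0062] after turn [-2.775e-01 -1.000e-04  6.100e-03] rot frac [0.0003 0.     0.0008]
```

View pics/s1c.png

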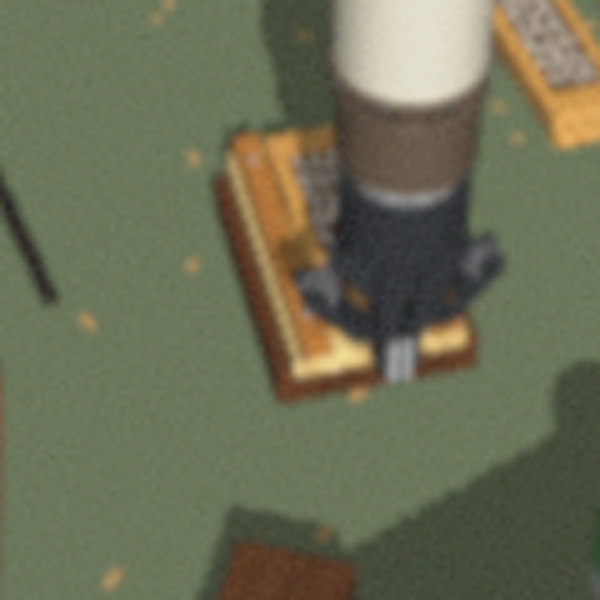

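The shut fingers are centred on the channel, just beyond the jig's open end at (400,360). I'll start the slow push.

Call:
servo_tool:
  motion:
    - {"travel":[0,0,0.006],"rot":[0,0,0],"hand":0}
    - {"travel":[-0.04,0,0],"rot":[0,0,0],"hand":0}
    - {"travel":[-0.04,0,0],"rot":[0,0,0],"hand":0}
    - {"travel":[-0.02,0,0],"rot":[0,0,0],"hand":0}
    - {"travel":[-0.016,0,0],"rot":[0,0,0],"hand":0}
    - {"travel":[-0.016,0,0],"rot":[0,0,0],"hand":0}
    - {"travel":[-0.016,0,0],"rot":[0,0,0],"hand":0}
    - {"travel":[-0.016,0,0],"rot":[0,0,0],"hand":0}
    - {"travel":[-0.016,0,0],"rot":[0,0,0],"hand":0}
    - {"travel":[-0.016,0,0],"rot":[0,0,0],"hand":0}

```text
clock: 5.15
position: [549.6, -256.6, 50.0]
ee_rot: [-0.686, 0.728, -0.0, 0.0]
contact_force: [-0.6, -1.5, 1.4]
gripper_width: 0.0
grasp_force: 0.7
```

Call:
servo_tool:
  motion:
    - {"travel":[-0.016,0,0],"rot":[0,0,0],"hand":0}
    - {"travel":[-0.016,0,0],"rot":[0,0,0],"hand":0}
    - {"travel":[-0.016,0,0],"rot":[0,0,0],"hand":0}
    - {"travel":[-0.016,0,0],"rot":[0,0,0],"hand":0}
    - {"travel":[-0.008,0,0],"rot":[0,0,0],"hand":0}
    - {"travel":[0,0,0],"rot":[0,0,0],"hand":0}

```text
clock: 5.65
position: [550.4, -238.0, 49.6]
ee_rot: [-0.686, 0.728, 0.0, 0.0]
contact_force: [0.6, 0.0, -0.2]
gripper_width: -0.2
grasp_force: 0.0
```

```bash
python3 -c "
from h import *
to([552.2,-210,49],-1.634)
snap('top','t2')
im=cv2.imread('pics/t2.png')[150:250,270:390];cv2.imwrite('pics/t2c.png',cv2.resize(im,None,fx=6,fy=6,interpolation=cv2.INTER_CUBIC))"
```

```text
pos [ 550.4 -238.    49.6] phi -1.6298 tilt [-4.e-04  5.e-04 -1.e+00] w -0.21651223271238107 t 5.65 F [ 0.6  0.  -0.2] q [-0.14  0.53 -0.27 -0.   -0.77  0.08]
travel tool frac now [-0.1122 -0.0005  0.0026] after turn [-0.1122 -0.      0.0025] rot frac [0.0001 0.0001 0.0007]
```

View pics/t2c.png

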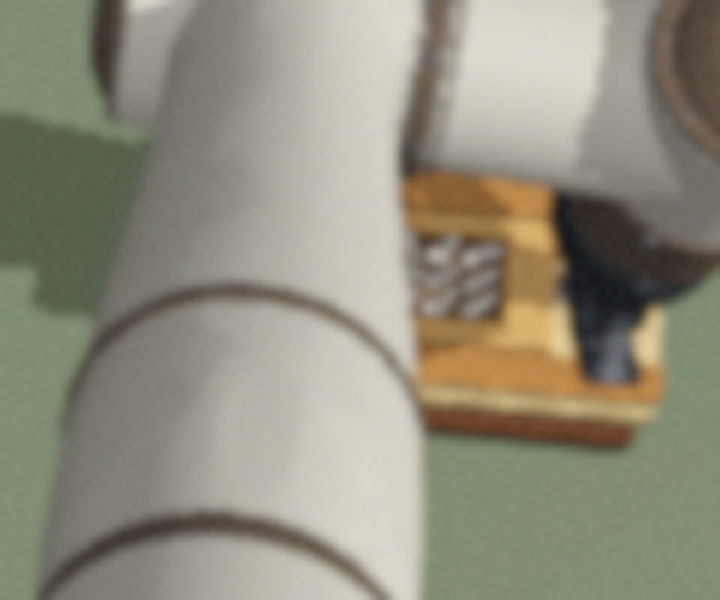

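The panel is following. Its right end is at crop (552,300), i.e. pixel (361.6,199.5), and I'll turn that into jig coordinates.

```bash
python3 -c "
from h import *
c=np.array([554,-182.3]);d=np.array([np.cos(-1.634),np.sin(-1.634)])
for n,u in dict(end=(550,325),carve_r=(503,280)).items():
  p=ray('top',[(np.array(u)+.5)/6-.5+[270,150]],58)[0][:2];print(n,p,(p-c)@d)
p=ray('top',[(np.array((402,196))+.5)/6-.5+[300,165]],58)[0][:2];print('carve0',(p-c)@d)
p=ray('top',[(np.array((448,260))+.5)/6-.5+[300,165]],58)[0][:2];print('end0',(p-c)@d)
print('tcp',(sensors.read_state()['position'][:2]-c)@d)"
```

```text
end [ 531.67735022 -222.45999672] 41.48974407080095
carve_r [ 552.20159404 -201.12809944] 18.904095811322023
carve0 55.24289653682081
end0 77.70215608737307
tcp 55.933434824265866
```

Call:
servo_tool:
  motion:
    - {"travel":[-0.016,0,0],"rot":[0,0,0],"hand":0}
    - {"travel":[-0.016,0,0],"rot":[0,0,0],"hand":0}
    - {"travel":[-0.016,0,0],"rot":[0,0,0],"hand":0}
    - {"travel":[-0.016,0,0],"rot":[0,0,0],"hand":0}
    - {"travel":[-0.016,0,0],"rot":[0,0,0],"hand":0}
    - {"travel":[-0.012,0,0],"rot":[0,0,0],"hand":0}
    - {"travel":[0,0,0],"rot":[0,0,0],"hand":0}
    - {"travel":[0,0,0],"rot":[0,0,0],"hand":0}
    - {"travel":[0.04,0,0],"rot":[0,0,0],"hand":0}
    - {"travel":[0.02,0,-0.06],"rot":[0,0,0],"hand":0}

```text
clock: 6.53
position: [549.0, -231.0, 62.3]
ee_rot: [-0.686, 0.728, 0.003, -0.002]
contact_force: [0.8, 1.4, -0.5]
gripper_width: -0.1
grasp_force: 0.0
```

Call:
servo_tool:
  motion:
    - {"travel":[0,0,-0.14],"rot":[0,0,0],"hand":0}
    - {"travel":[0,0,-0.1],"rot":[0,0,0],"hand":1}
    - {"travel":[-0.13,0,0],"rot":[0,0,0],"hand":1}
    - {"travel":[-0.13,0,0],"rot":[0,0,0],"hand":1}
    - {"travel":[-0.13,0,0],"rot":[0,0,0],"hand":1}
    - {"travel":[-0.13,0,0],"rot":[0,0,0],"hand":1}
    - {"travel":[0,0,0],"rot":[0,0,0],"hand":1}
    - {"travel":[0,0,0],"rot":[0,0,0],"hand":1}

```text
clock: 7.2
position: [559.1, -100.0, 125.1]
ee_rot: [-0.687, 0.727, -0.0, 0.0]
contact_force: [0.7, -0.5, 0.5]
gripper_width: 83.2
grasp_force: 0.0
```

```bash
python3 -c "
from h import *
to([561.4,-65.5,27],-1.634)
snap('side','s3')
im=cv2.imread('pics/s3.png')[150:270,220:360];cv2.imwrite('pics/s3c.png',cv2.resize(im,None,fx=5,fy=5,interpolation=cv2.INTER_CUBIC))"
```

```text
pos [ 559.1 -100.   125.1] phi -1.6277 tilt [ 5.e-04  1.e-04 -1.e+00] w 83.2082884398977 t 7.2 F [ 0.7 -0.5  0.5] q [ 0.11  0.39 -0.28  0.   -0.9  -0.17]
travel tool frac now [-0.1385 -0.0012  0.3925] after turn [-0.1385 -0.0005  0.3924] rot frac [-0.0001  0.      0.001 ]
```

View pics/s3c.png

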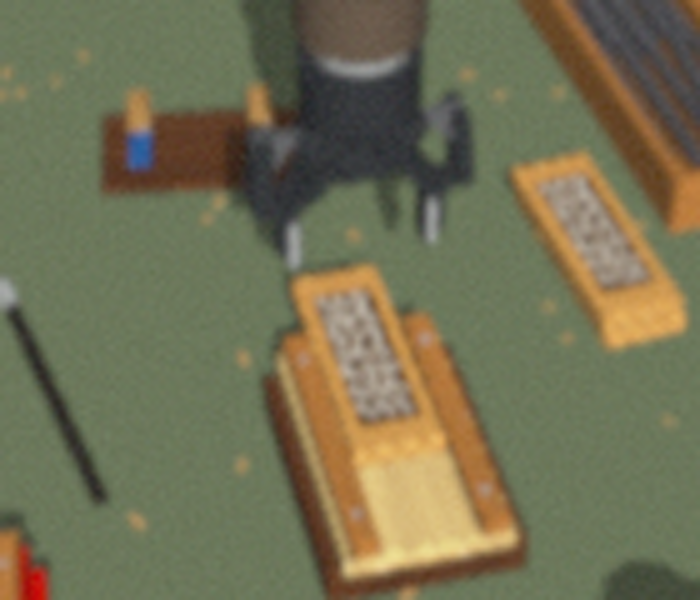

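The panel now overhangs the far end: its top corners are at crop (292,282), (378,266), (440,440) and (357,460). The finger pads, at (292,240) and (431,215), line up with it.

```bash
python3 -c "
from h import *
c=np.array([554,-182.3]);d=np.array([np.cos(-1.634),np.sin(-1.634)])
U=(np.array([(292,282),(378,266),(438,436),(356,457)])+.5)/5-.5+[220,150]
p=ray('side',U,58);print(p,p.mean(0),(p[:,:2]-c)@d,(p[:,:2].mean(0)-c)@d)
J=(np.array([(275,355),(437,313),(520,535),(348,575)])+.5)/5-.5+[220,150]
j=ray('side',J,58);print('jig?',j,j.mean(0))
"
```

```text
[[ 533.88752952  -32.67856013   58.        ]
 [ 594.70402584  -35.40461746   58.        ]
 [ 578.59145955 -200.25239382   58.        ]
 [ 523.26593269 -201.58931615   58.        ]] [ 557.6122369  -117.48122189   58.        ] [-148.05235678 -149.17300985   16.36331253   21.19201434] -64.9175099419197
jig? [[ 501.91864315  -97.3976058    58.        ]
 [ 616.98932243  -92.29705185   58.        ]
 [ 597.54143805 -294.79623284   58.        ]
 [ 487.74149438 -292.831918     58.        ]] [ 551.0477245  -194.33070212   58.        ]
```

Call:
servo_tool:
  motion:
    - {"travel":[-0.13,0,0],"rot":[0,0,0.001],"hand":1}
    - {"travel":[0,0,0],"rot":[0,0,0],"hand":1}
    - {"travel":[0,0,0.1],"rot":[0,0,0],"hand":1}
    - {"travel":[0,0,0.1],"rot":[0,0,0],"hand":1}
    - {"travel":[0,0,0.1],"rot":[0,0,0],"hand":1}
    - {"travel":[0,0,0.05],"rot":[0,0,0],"hand":1}
    - {"travel":[0,0,0.035],"rot":[0,0,0],"hand":1}
    - {"travel":[0,0,0],"rot":[0,0,0],"hand":1}
    - {"travel":[0,0,0],"rot":[0,0,0],"hand":1}

```text
clock: 8.0
position: [561.0, -69.4, 28.6]
ee_rot: [-0.683, 0.73, -0.0, -0.0]
contact_force: [1.0, 0.3, -0.3]
gripper_width: 85.3
grasp_force: 0.0
```

Call:
servo_tool:
  motion:
    - {"travel":[0,0,0],"rot":[0,0,0],"hand":0.75}
    - {"travel":[0,0,0],"rot":[0,0,0],"hand":0.7}
    - {"travel":[0,0,0],"rot":[0,0,0],"hand":0}
    - {"travel":[0,0,0],"rot":[0,0,0],"hand":0}
    - {"travel":[0,0,0],"rot":[0,0,0],"hand":0}
    - {"travel":[0,0,0],"rot":[0,0,0],"hand":0}

```text
clock: 8.5
position: [561.6, -68.6, 30.1]
ee_rot: [-0.684, 0.73, -0.001, 0.001]
contact_force: [-0.5, -1.6, 6.4]
gripper_width: 59.1
grasp_force: 64.7
```

```bash
python3 -c "
from h import *
to([561.4,-65.5,27],-1.634)
snap('side','s4')
im=cv2.imread('pics/s4.png')[150:270,220:360];cv2.imwrite('pics/s4c.png',cv2.resize(im,None,fx=5,fy=5,interpolation=cv2.INTER_CUBIC))"
```

```text
pos [561.6 -68.6  30.1] phi -1.6359 tilt [ 2.4e-03 -2.0e-04 -1.0e+00] w 59.10412416152738 t 8.5 F [-0.5 -1.6  6.4] q [ 0.17  0.51 -0.38  0.   -0.68 -0.23]
travel tool frac now [-0.0123  0.0015  0.0122] after turn [-0.0123  0.0014  0.0122] rot frac [-0.0004 -0.     -0.0003]
```

View pics/s4c.png

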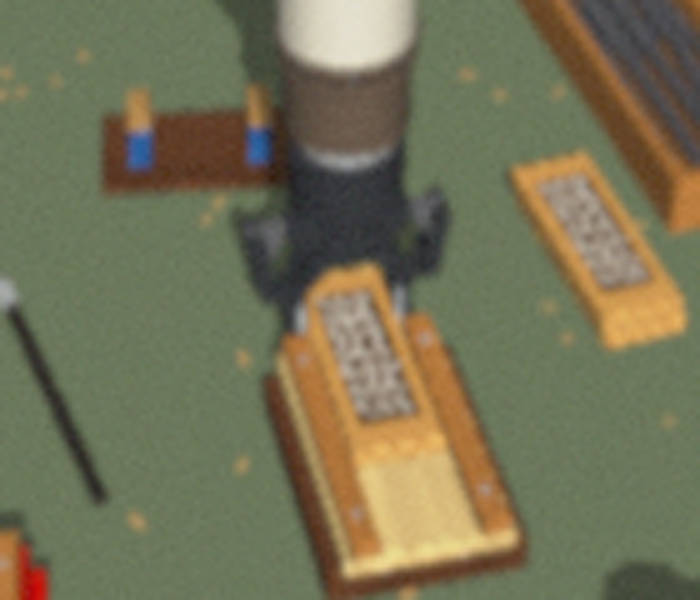

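Gripped across the overhanging end: width 59, pad force 65 N. I'll lift.

Call:
servo_tool:
  motion:
    - {"travel":[0,0,-0.01],"rot":[0,0,0],"hand":0}
    - {"travel":[0,0,-0.02],"rot":[0,0,0],"hand":0}
    - {"travel":[0,0,-0.04],"rot":[0,0,0],"hand":0}
    - {"travel":[0,0,-0.06],"rot":[0,0,0],"hand":0}
    - {"travel":[0,0,-0.08],"rot":[0,0,0],"hand":0}
    - {"travel":[0,0,-0.08],"rot":[0,0,0],"hand":0}
    - {"travel":[0,0,-0.06],"rot":[0,0,0],"hand":0}
    - {"travel":[0,0,-0.04],"rot":[0,0,0],"hand":0}
    - {"travel":[0,0,0],"rot":[0,0,0],"hand":0}
    - {"travel":[0,0,0],"rot":[0,0,0],"hand":0}

```text
clock: 9.38
position: [560.3, -68.4, 126.2]
ee_rot: [-0.683, 0.73, 0.0, 0.0]
contact_force: [-0.2, -0.3, -1.8]
gripper_width: 58.7
grasp_force: 65.6
```

```bash
python3 -c "
from h import *
phi=-.25;c=np.array([528.3,185.3])-48*np.array([np.cos(phi),np.sin(phi)])
to([c[0],c[1],128],phi);snap('side','s5')
im=cv2.imread('pics/s5.png')[120:240,230:350];cv2.imwrite('pics/s5c.png',cv2.resize(im,None,fx=5,fy=5,interpolation=cv2.INTER_CUBIC))"
```

```text
pos [560.3 -68.4 126.2] phi -1.6368 tilt [ 2.e-04  6.e-04 -1.e+00] w 58.6573529567364 t 9.3833 F [-0.2 -0.3 -1.8] q [ 0.17  0.38 -0.29 -0.   -0.9  -0.23]
travel tool frac now [-1.0391  0.3835 -0.0066] after turn [-0.5672 -0.9514 -0.0072] rot frac [-1.000e-04  1.000e-04 -2.207e-01]
```

View pics/s5c.png

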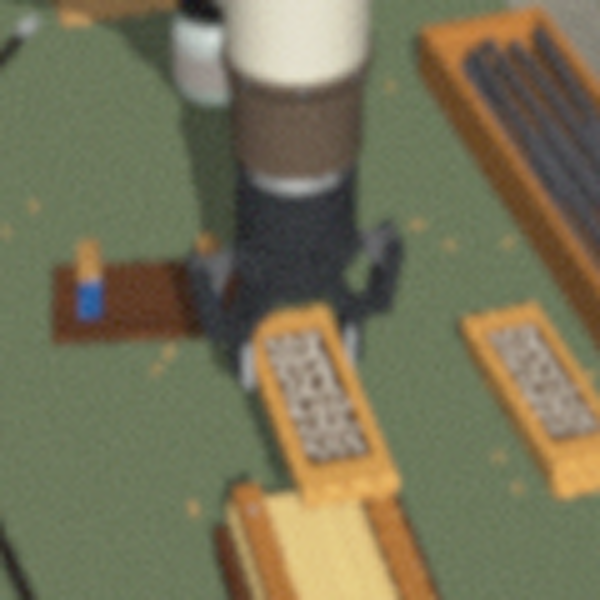

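The panel hangs level in the fingers and is clear of the jig. I'll turn it to the stand's heading.

Call:
servo_tool:
  motion:
    - {"travel":[0,0,0],"rot":[0,0,-0.006],"hand":0}
    - {"travel":[0,0,0],"rot":[0,0,-0.01],"hand":0}
    - {"travel":[0,0,0],"rot":[0,0,-0.014],"hand":0}
    - {"travel":[0,0,0],"rot":[0,0,-0.015],"hand":0}
    - {"travel":[0,0,0],"rot":[0,0,-0.015],"hand":0}
    - {"travel":[0,0,0],"rot":[0,0,-0.015],"hand":0}
    - {"travel":[0,0,0],"rot":[0,0,-0.015],"hand":0}
    - {"travel":[0,0,0],"rot":[0,0,-0.015],"hand":0}
    - {"travel":[0,0,0],"rot":[0,0,-0.015],"hand":0}
    - {"travel":[0,0,0],"rot":[0,0,-0.015],"hand":0}

```text
clock: 10.27
position: [559.5, -68.6, 124.3]
ee_rot: [0.924, -0.382, -0.002, 0.001]
contact_force: [0.4, -0.4, -1.6]
gripper_width: 58.8
grasp_force: 65.6
```

Call:
servo_tool:
  motion:
    - {"travel":[0,0,0],"rot":[0,0,-0.015],"hand":0}
    - {"travel":[0,0,0],"rot":[0,0,-0.015],"hand":0}
    - {"travel":[0,0,0],"rot":[0,0,-0.015],"hand":0}
    - {"travel":[0,0,0],"rot":[0,0,-0.015],"hand":0}
    - {"travel":[0,0,0],"rot":[0,0,-0.015],"hand":0}
    - {"travel":[0,0,0],"rot":[0,0,-0.01],"hand":0}
    - {"travel":[0,0,0],"rot":[0,0,-0.006],"hand":0}
    - {"travel":[0,0,0],"rot":[0,0,0],"hand":0}
    - {"travel":[-0.03,-0.05,0],"rot":[0,0,0],"hand":0}
    - {"travel":[-0.04,-0.067,0],"rot":[0,0,0],"hand":0}

```text
clock: 11.1
position: [549.2, -36.9, 124.7]
ee_rot: [0.994, -0.11, -0.001, 0.0]
contact_force: [0.5, -0.3, -1.0]
gripper_width: 58.9
grasp_force: 65.6
```

Call:
servo_tool:
  motion:
    - {"travel":[-0.057,-0.095,0],"rot":[0,0,0],"hand":0}
    - {"travel":[-0.057,-0.095,0],"rot":[0,0,0],"hand":0}
    - {"travel":[-0.057,-0.095,0],"rot":[0,0,0],"hand":0}
    - {"travel":[-0.057,-0.095,0],"rot":[0,0,0],"hand":0}
    - {"travel":[-0.057,-0.095,0],"rot":[0,0,0],"hand":0}
    - {"travel":[-0.057,-0.095,0],"rot":[0,0,0],"hand":0}
    - {"travel":[-0.057,-0.095,0],"rot":[0,0,0],"hand":0}
    - {"travel":[-0.03,-0.05,0],"rot":[0,0,0],"hand":0}
    - {"travel":[0,0,0],"rot":[0,0,0],"hand":0}
    - {"travel":[0,0,0],"rot":[0,0,0],"hand":0}

```text
clock: 11.93
position: [482.8, 161.7, 125.3]
ee_rot: [0.994, -0.108, -0.001, 0.001]
contact_force: [0.2, -1.1, -1.0]
gripper_width: 59.0
grasp_force: 65.6
```

```bash
python3 -c "
from h import *
phi=-.25;c=np.array([528.3,185.3])-48*np.array([np.cos(phi),np.sin(phi)])
to([c[0],c[1],128],phi);snap('side','s6');snap('top','t6')
f=lambda g,y,x:cv2.resize(cv2.imread(g)[y:y+100,x:x+80],None,fx=5,fy=5,interpolation=cv2.INTER_CUBIC)
cv2.imwrite('pics/c6.png',np.hstack([f('pics/s6.png',110,220),f('pics/t6.png',140,175)]))"
```

```text
pos [482.8 161.7 125.3] phi -0.2156 tilt [-0.0017 -0.0011 -1.    ] w 59.010696161493385 t 11.9333 F [ 0.2 -1.1 -1. ] q [ 0.64  0.3  -0.42 -0.   -0.85  0.71]
travel tool frac now [-0.0342 -0.1376 -0.0109] after turn [-0.0389 -0.1364 -0.0108] rot frac [0.0002 0.0002 0.0055]
```

View pics/c6.png

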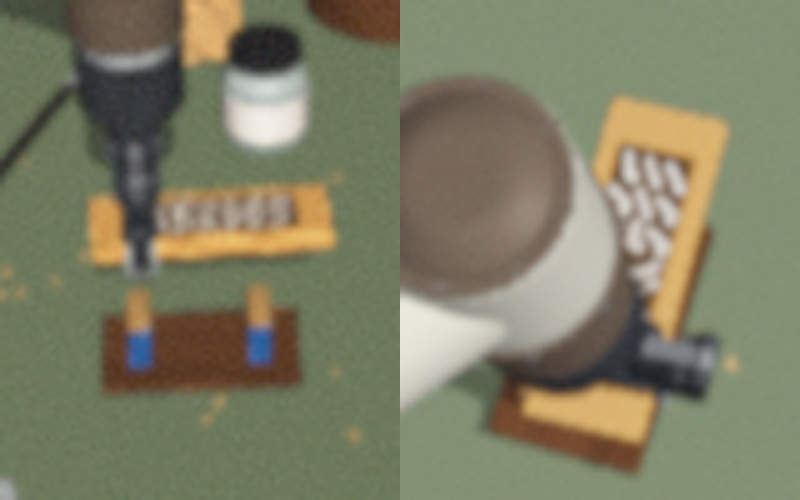

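The panel is held level over the stand and slightly right of it. Its top corners are at crop (617,97), (728,128), (645,443) and (523,415). I'll compute the offset from the TCP and the tilt.

```bash
python3 -c "
from h import *
U=(np.array([(617,97),(728,128),(645,443),(523,415)])-[400,0]+.5)/5-.5+[175,140]
p=ray('top',U,153.2);print(p);m=p.mean(0)
v=p[0]+p[1]-p[2]-p[3];a=np.arctan2(v[1],v[0]);print('len',np.linalg.norm(v)/2,'ang',a,'c',m)
s=sensors.read_state();phi=-.2156;e=np.array([[np.cos(phi),np.sin(phi)],[np.sin(phi),-np.cos(phi)]]);o=e@(m[:2]-s['position'][:2]);print('offset tool',o)
for n,us in dict(top=[(660,115),(640,140),(700,160),(660,200),(690,260),(680,290)]).items():
  d=np.load('pics/t6.npy')
  c=camera_params(n);K=c['camera_matrix'];R=np.array(c['R']);t=np.array(c['t']).ravel()
  for u in us:
    w=(np.array(u)-[400,0]+.5)/5-.5+[175,140];k=np.round(w).astype(int);z=float(np.median(d[k[1]-1:k[1]+2,k[0]-1:k[0]+2]));q=cv2.undistortPoints(w.reshape(1,1,2),np.array(K),np.array(c['dist'])).ravel()
    print((R.T@(np.r_[q,1]*z-t)).round(1))
d=np.load('pics/s6.npy');c=camera_params('side');K=c['camera_matrix'];R=np.array(c['R']);t=np.array(c['t']).ravel()
for u in [(100,215),(108,205),(180,215),(230,210),(280,210),(315,205),(318,218)]:
    w=(np.array(u)+.5)/5-.5+[220,110];k=np.round(w).astype(int);q=cv2.undistortPoints(w.reshape(1,1,2),np.array(K),np.array(c['dist'])).ravel()
    print('s',(R.T@(np.r_[q,1]*float(np.median(d[k[1]-1:k[1]+2,k[0]-1:k[0]+2]))-t)).round(1))
phi=-.25;f=np.array([np.cos(phi),np.sin(phi)]),np.array([np.sin(phi),-np.cos(phi)])
g=np.array([528.3,185.5])-o[0]*f[0]-o[1]*f[1];to([g[0],g[1],80],phi)
"
```

```text
[[619.67167211 160.443124   153.2       ]
 [604.26806339 102.59918398 153.2       ]
 [440.76958789 136.75831826 153.2       ]
 [453.3216182  198.50770624 153.2       ]]
len 168.83151185666998 ang -0.2155583397142362 c [529.5077354  149.57708312 153.2       ]
offset tool [47.61885024  0.97721588]
[610.9 138.  152. ]
[596.7 147.2 153.9]
[587.3 116.3 151.9]
[565.1 135.3 154.8]
[537.  120.  142.9]
[520.8 124.1 144.9]
s [456.9 172.4 157.9]
s [464.9 181.2 158.8]
s [510.9 155.4 157.2]
s [545.9 148.8 158. ]
s [579.6 138.  157.8]
s [605.9 138.9 155.6]
s [603.1 123.3 155.6]
pos [483.2 160.7 125.5] phi -0.2174 tilt [-1.4e-03 -9.0e-04 -1.0e+00] w 59.357265731740455 t 12.0333 F [ 0.3 -0.5 -1.6] q [ 0.64  0.3  -0.42 -0.   -0.85  0.71]
travel tool frac now [-0.0353 -0.146   0.1817] after turn [-0.0402 -0.1446  0.1818] rot frac [0.0002 0.0002 0.0052]
```

Call:
servo_tool:
  motion:
    - {"travel":[0,0,0],"rot":[0,0,0.0052],"hand":0}
    - {"travel":[-0.01,-0.036,0],"rot":[0,0,0],"hand":0}
    - {"travel":[-0.015,-0.054,0],"rot":[0,0,0],"hand":0}
    - {"travel":[-0.01,-0.036,0],"rot":[0,0,0],"hand":0}
    - {"travel":[-0.005,-0.0186,0.02],"rot":[0,0,0],"hand":0}
    - {"travel":[0,0,0.05],"rot":[0,0,0],"hand":0}
    - {"travel":[0,0,0.05],"rot":[0,0,0],"hand":0}
    - {"travel":[0,0,0.04],"rot":[0,0,0],"hand":0}
    - {"travel":[0,0,0.02],"rot":[0,0,0],"hand":0}
    - {"travel":[0,0,0],"rot":[0,0,0],"hand":0}

```text
clock: 12.87
position: [481.9, 198.6, 79.6]
ee_rot: [0.992, -0.124, -0.001, 0.001]
contact_force: [0.7, 0.4, -1.3]
gripper_width: 59.2
grasp_force: 65.7
```

```bash
python3 -c "
from h import *
phi=-.25;f=np.array([np.cos(phi),np.sin(phi)]),np.array([np.sin(phi),-np.cos(phi)])
g=np.array([528.3,185.5])-47.6*f[0]-1*f[1];to([g[0],g[1],38],phi)
"
```

```text
pos [481.9 198.6  79.6] phi -0.2489 tilt [-0.0025 -0.0019 -1.    ] w 59.19237833550262 t 12.8667 F [ 0.7  0.4 -1.3] q [ 0.7   0.38 -0.44 -0.   -0.75  0.62]
travel tool frac now [0.0025 0.0004 0.1663] after turn [0.0022 0.0008 0.1663] rot frac [0.0004 0.0003 0.0002]
```

Call:
servo_tool:
  motion:
    - {"travel":[0.002,0,0.04],"rot":[0,0,0],"hand":0}
    - {"travel":[0,0,0.05],"rot":[0,0,0],"hand":0}
    - {"travel":[0,0,0.04],"rot":[0,0,0],"hand":0}
    - {"travel":[0,0,0.02],"rot":[0,0,0],"hand":0}
    - {"travel":[0,0,0.01],"rot":[0,0,0],"hand":0}
    - {"travel":[0,0,0.004],"rot":[0,0,0],"hand":0}
    - {"travel":[0,0,0],"rot":[0,0,0],"hand":0}
    - {"travel":[0,0,0],"rot":[0,0,0],"hand":0}

```text
clock: 13.53
position: [483.6, 199.0, 40.5]
ee_rot: [0.992, -0.124, 0.0, -0.0]
contact_force: [0.1, 0.0, -1.3]
gripper_width: 58.9
grasp_force: 65.7
```

Call:
servo_tool:
  motion:
    - {"travel":[0,0,0.006],"rot":[0,0,0],"hand":0}
    - {"travel":[0,0,0.006],"rot":[0,0,0],"hand":0}
    - {"travel":[0,0,0],"rot":[0,0,0],"hand":0}
    - {"travel":[0,0,0],"rot":[0,0,0],"hand":0}

```text
clock: 13.87
position: [483.2, 198.8, 37.1]
ee_rot: [0.992, -0.124, 0.0, -0.0]
contact_force: [0.1, -0.3, -1.2]
gripper_width: 58.7
grasp_force: 65.7
```

Call:
servo_tool:
  motion:
    - {"travel":[0,0,0.006],"rot":[0,0,0],"hand":0}
    - {"travel":[0,0,0.006],"rot":[0,0,0],"hand":0}
    - {"travel":[0,0,0],"rot":[0,0,0],"hand":0}
    - {"travel":[0,0,0],"rot":[0,0,0],"hand":0}

```text
clock: 14.2
position: [483.1, 198.7, 33.9]
ee_rot: [0.992, -0.124, -0.0, 0.0]
contact_force: [-0.3, -0.5, -0.8]
gripper_width: 59.2
grasp_force: 65.7
```

Call:
servo_tool:
  motion:
    - {"travel":[0,0,0.004],"rot":[0,0,0],"hand":0}
    - {"travel":[0,0,0],"rot":[0,0,0],"hand":0}
    - {"travel":[0,0,0],"rot":[0,0,0],"hand":0}

```text
clock: 14.45
position: [483.2, 198.8, 33.0]
ee_rot: [0.992, -0.124, -0.0, 0.0]
contact_force: [0.1, -0.3, -0.0]
gripper_width: 59.3
grasp_force: 65.7
```

Call:
servo_tool:
  motion:
    - {"travel":[0,0,0.004],"rot":[0,0,0],"hand":0}
    - {"travel":[0,0,0],"rot":[0,0,0],"hand":0}
    - {"travel":[0,0,0],"rot":[0,0,0],"hand":0}

```text
clock: 14.7
position: [483.3, 198.9, 32.2]
ee_rot: [0.992, -0.124, 0.0, -0.0]
contact_force: [0.2, -0.0, 0.8]
gripper_width: 58.8
grasp_force: 65.7
```

Call:
servo_tool:
  motion:
    - {"travel":[0,0,0.004],"rot":[0,0,0],"hand":0}
    - {"travel":[0,0,0],"rot":[0,0,0],"hand":0}
    - {"travel":[0,0,0],"rot":[0,0,0],"hand":0}

```text
clock: 14.95
position: [483.4, 198.9, 32.2]
ee_rot: [0.992, -0.124, 0.0, -0.0]
contact_force: [-2.1, -1.1, 6.7]
gripper_width: 59.1
grasp_force: 66.5
```

Touchdown is firm at 6.7 N, so I'll release and go up.

Call:
servo_tool:
  motion:
    - {"travel":[0,0,0],"rot":[0,0,0],"hand":0.75}
    - {"travel":[0,0,0],"rot":[0,0,0],"hand":0.85}
    - {"travel":[0,0,0],"rot":[0,0,0],"hand":1}
    - {"travel":[0,0,0],"rot":[0,0,0],"hand":1}
    - {"travel":[0,0,0],"rot":[0,0,0],"hand":1}
    - {"travel":[0,0,0],"rot":[0,0,0],"hand":1}

```text
clock: 15.45
position: [483.2, 198.8, 30.9]
ee_rot: [0.992, -0.124, -0.0, 0.0]
contact_force: [-1.2, 0.1, -1.5]
gripper_width: 85.6
grasp_force: 0.0
```

Call:
servo_tool:
  motion:
    - {"travel":[0,0,-0.03],"rot":[0,0,0],"hand":1}
    - {"travel":[0,0,-0.05],"rot":[0,0,0],"hand":1}
    - {"travel":[0,0,-0.1],"rot":[0,0,0],"hand":1}
    - {"travel":[0,0,-0.12],"rot":[0,0,0],"hand":1}
    - {"travel":[0,0,-0.14],"rot":[0,0,0],"hand":1}
    - {"travel":[0,0,-0.14],"rot":[0,0,0],"hand":1}
    - {"travel":[0,-0.14,0],"rot":[0,0,0],"hand":1}
    - {"travel":[0,-0.14,0],"rot":[0,0,0],"hand":1}
    - {"travel":[0,-0.14,0],"rot":[0,0,0],"hand":1}
    - {"travel":[0,-0.14,0],"rot":[0,0,0],"hand":1}

```text
clock: 16.28
position: [517.9, 335.8, 177.4]
ee_rot: [0.992, -0.124, 0.0, -0.001]
contact_force: [0.1, -0.7, 0.3]
gripper_width: 85.3
grasp_force: 0.0
```

```bash
python3 -c "
from h import *
im,d=snap('top','t8');to([0,0,0],0)
c=camera_params('top');K=np.array(c['camera_matrix']);R=np.array(c['R']);t=np.array(c['t']).ravel()
v,u=np.mgrid[160:255,170:265];z=d[v,u].ravel();q=cv2.undistortPoints(np.c_[u.ravel(),v.ravel()].astype(float).reshape(-1,1,2),K,np.array(c['dist'])).reshape(-1,2)
X=(np.c_[q,np.ones(len(q))]*z[:,None]-t)@R
hsv=cv2.cvtColor(im,cv2.COLOR_RGB2HSV)[v,u].reshape(-1,3)
k=(X[:,2]>50)&(X[:,2]<75)&(np.hypot(X[:,0]-528,X[:,1]-185)<120);P=X[k];print(k.sum(),'z',np.percentile(P[:,2],[5,50,95]))
r=cv2.minAreaRect(np.c_[u.ravel(),v.ravel()][k].astype(np.float32));b=ray('top',cv2.boxPoints(r),60);print(b,b.mean(0))
f=np.array([np.cos(-.25),np.sin(-.25)]);print('len pos',(b[:,:2]-[528.3,185.5])@f,(b[:,:2]-[528.3,185.5])@[-f[1],f[0]])
A=np.c_[P[:,:2]-P[:,:2].mean(0),np.ones(len(P))];print('plane',np.linalg.lstsq(A,P[:,2],rcond=None)[0]);print('visible bg near stand', (X[:,2]>100).sum())
"
```

```text
pos [520.1 341.6 176.5] phi -0.2454 tilt [ 0.0045  0.0034 -1.    ] w 85.66455984950278 t 16.3333 F [5.2 4.6 1.4] q [ 0.84  0.42 -0.08  0.   -1.06  0.48]
travel tool frac now [-1.6886  1.834   0.6921] after turn [-2.0804  1.3663  0.7062] rot frac [-0.0006 -0.0006 -0.0391]
1375 z [55.30011732 59.64571339 63.53840183]
[[454.60049685 237.4240777   60.        ]
 [622.08673327 196.26062583  60.        ]
 [603.8599197  135.39465182  60.        ]
 [437.67981108 177.94713298  60.        ]] [529.55674022 186.75662208  60.        ]
len pos [-84.25458648  88.20890942  85.6072063  -85.93441749] [ 32.07633499  33.62931317 -29.85387095 -29.7378602 ]
plane [2.27164840e-03 1.43560561e-02 5.96197215e+01]
visible bg near stand 49
```

The panel lies centred to within about 2 mm, square and flat. I'll let the arm settle and hand in.

Call:
servo_tool:
  motion:
    - {"travel":[0,0,0],"rot":[0,0,0],"hand":1}
    - {"travel":[0,0,0],"rot":[0,0,0],"hand":1}
    - {"travel":[0,0,0],"rot":[0,0,0],"hand":1}
    - {"travel":[0,0,0],"rot":[0,0,0],"hand":1}

```text
clock: 16.67
position: [517.5, 333.3, 176.4]
ee_rot: [0.992, -0.125, -0.0, 0.0]
contact_force: [0.7, 0.4, -0.1]
gripper_width: 85.6
grasp_force: 0.0
```

```bash
python3 -c "
from bench import job_done
print(job_done())"
```

```text
the job is handed in; nothing more can be done
None
```

The panel lies flat on the blue oiling stand, within about 2 mm of centre and square by the last camera measurement; the gripper is clear, and the job was handed in at about 17 s (no verdict was returned).

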